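# Clamp a re-faced emery stick in the ratchet glue press

## Robot

A 6-joint arm with a two-finger parallel gripper is mounted at the origin on a cart in front of the work surface, level with it; the furniture and walls round the work are solid. World frame = base frame: x ahead of the robot, y to its left, z up, the work surface at z = 0. Lengths are in m, angles in rad, forces in N, time in s.
With the tool pointing down it reaches from about 0.4 to 0.825 m from the base axis. Payload 7 kg.
Tool frame: the origin (TCP) lies between the finger pads; the fingertips stand 8 mm ahead of it and the grasp point (between the pads) lies 11 mm behind it (arm.finger_overhang is the distance from the TCP to the fingertips, in m); z points along the fingers, y is the line along which they close (so a half turn about z gives the same grasp; the last joint's range is limited). The gripper opens to 88 mm and grips with 3 to 60 N. Pads are 19 mm wide; open, the fingers measure 130 mm over their backs; the gripper's body (78 mm by 193 mm) begins 47 mm behind the grasp point.
Start: joints at [-0.924, 0.359, 0.012, 0, -1.224, -0.288], TCP at [0.237, -0.632, 0.235] pointing down, gripper open.
Joint ranges: [-3.07, 3.07], [-1.43, 2.12], [-1.02, 1.25], [-3.03, 1.67], [-3.05, -0], [-3.03, 3.03]. Speed limits (rad/s): [2.39, 2.39, 3.01, 3.14, 3.14, 3.14].

## Interface

Orientations are given as [roll, pitch, yaw] about the fixed x, y, z axes, in that order (R = Rz(yaw) Ry(pitch) Rx(roll)).
In Python, from station import arm gives the robot as it stands.
- The arm moves only by the tool move_arm, never from a script. Its argument "rows" is text: rows parted by semicolons, each of 7 numbers parted by spaces: the turn, a rotation vector about the tool's x, y, z in degrees, then the shift along the tool's x, y, z in m, then the finger opening in m, from 0 to 0.0876. A call has 1 to 8 rows; each row shifts and turns the commanded pose from where the row before left it, along the tool's axes as they then stand; what a row does not reach is not made up. A row lasts 1/8 s, in which the tool goes at most 62.5 mm and 10.7 degrees, less where a joint would pass 70% of its speed; a pose out of reach is approached as far as the arm can. A call is refused whole if a number of a shift passes 0.0625 or a number of a turn 10.7, either way. A call with a gripper value outside its range is refused whole. The fingers move at their own pace and stop on an object; "squeeze" is the grip in N (left out, the last holds). Time passes only in rows, so rows that do not move let the fingers close. It gives the time, the measured TCP pose, the force, the opening and the grip force at its end, in the units of the state.
- arm.get_state(): the state, without advancing time (a new reading comes with each control period).
- arm.grab_frame(name): name is "scene" or "top" or "wrist"; returns (picture, depth): 400x640x3 uint8, blue, green, red; 400x640 float32, m along the optical axis (not along the pixel's ray), 0 where there is no reading.
- arm.camera_model(name): a dict with "mtx" (3x3 intrinsics, pixels), "k1" (the pictures are not rectified: a ray, as slopes to the right and down, at radius r is drawn at 1 + k1 r^2 times it, then the intrinsics apply), "camera_from_world" (4x4, takes a point from world to camera coordinates); the wrist camera has in their place "mount" (4x4, takes a point from camera to tool coordinates, whose origin is the TCP and whose axes are the flange's). Camera axes: x right, y down, z forward; pixel columns grow to the right and rows downward; lengths in m; the calibration is good to about 2 mm. A picture is of the moment at which its call begins: read the wrist's pose just before it. camera_model takes no time and is no camera call.
- arm.job_done(): hands the job in; it is judged then, once.
The state is a dict: "t": time; "q": joint angles; "qd": joint speeds; "joint_efforts": joint torques, N m; "eef_pos": TCP position; "ee_rot": TCP orientation; "force": force on the tool from outside, world axes, zero at the start; "moment": the same for the moment, N m; "width": finger opening in m; "gripper_force": force on a finger pad.
Only numpy, scipy, OpenCV 4.12 (cv2) and the standard library are available. Lean on these libraries where they do the work, as an engineer would, in place of code of your own. Each camera call takes 0.05 s, during which the arm holds its last target. There are 200 camera calls.

## Task

The emery on this stick has just been glued on and must set under the ratchet press. Raise the press head by its black knob, click by click, until the foot clears the stick and the pawls hold it, and lay the stick emery side down on the bed, slid in between the fences until its tip meets the back stop. Only then squeeze the two red release tabs together, lower the head in your grip without dropping it or forcing it until the foot just rests on the stick, and let go, leaving the head's weight on it.

Things in the scene. Friction and masses are not known exactly. Their poses are not given: they have to be found in the camera images.
- press: Ratchet glue press, fixed: dark green iron base 214 x 116 mm, origin on the table directly under the axis of the press foot. x runs into the press (from its open front toward its column), y to its left, z up. Bed top 20 mm above the table, from x = -96 mm. On it two low aluminium fences (8 mm high) 34 mm apart about the x axis, from x = -40 to 30 mm with flared mouths from x = -62 mm; back stop face at x = 30 mm. Toothed steel column (top 170 mm above the table) at x = 80 mm.
- press_head (a joint): Height of the sliding head, in m: 0 at the lowest tooth, 0.056 at the top of its travel. Two sprung pawls stop it from going down at every 7 mm tooth; lifting it clicks from tooth to tooth (10 to 20 N in all). About 0.75 kg (varies): let go between teeth it falls to the tooth below; with the tabs squeezed it is free to fall.
- lift_knob (a point): Centre of the head's black knob, 30 mm across, 20 mm tall grip; round weights begin 26 mm below. Axes as the press. Under it the black rubber foot (31 mm across, 13 N/mm) hangs on a screw left wound down by an unknown, unreported 0 to 10 mm: with the head at 0 it is 11 mm less that amount above the bed. It starts too low for the stick; where it meets the stick must be felt.
- release_tabs (a point): Point midway between the red release tabs on the head (press x = 80 mm); the column between them tops out 40 mm above it with the head at 0. Tabs: upright plates 24 mm wide (x), top 16 mm above this point, head's iron 26 mm below it; outer faces 60 mm apart along the press's y. Squeezed to about 46 mm (5 N each, both must go in) they free the pawls; let go, they spring back.
- stick_grip (a point): Centre of the darker wooden handle of the emery stick, half-way up. Stick: 180 mm long, 28 mm wide (handle 26 mm), 20 mm thick, 70 g, dark emery on the underside of its far part. x points along the stick to its tip, z up out of its bare wooden top. This point is 60 mm behind the stick's middle, 30 mm from the handle's end.
- stick_tip (a point): Middle of the emery stick's tip end face, half-way up: 150 mm from stick_grip along the stick's x.
- pawl_left (a joint): Swing of the left release tab and its pawl, in rad: 0 at rest, clear of the teeth beyond 0.14, stop at 0.21; it flicks as teeth pass.
- pawl_right (a joint): The same for the right release tab.
- setting_stick: Dark round hardwood setting stick, 168 x 19 x 19 mm, lying on the table; not needed, leave it.
- needle_file: Small file in a turned handle, 170 x 20 mm, near the table's front edge; leave it.
- wax_pot: Shallow orange pot, 52 mm across, 23 mm high; leave it.
- tape_roll: Roll of masking tape, 64 mm across, 18 mm high; leave it.
- flux_pot: Small pot with a blue band, 39 mm across, 22 mm high, behind the press; leave it.

How it is judged:
By the outcome, as a careful person would: the job done as asked, in the order asked, and still so for the second after the job is handed in, with the robot touching nothing.
It also fails if it takes over 69 s, if anything falls off the work surface, if the arm or the gripper's body presses on something with over 40 N, if the wrist force passes 120 N, or if a joint passes its speed limit or range.

## Working session

There is one attempt and no reset: what is moved stays moved. The work goes in short steps, Python scripts to look and compute and a tool call to move; the robot and the scene stay as the last step left them, time stands still between calls to the robot, and variables do not carry over. Pictures are saved under pics/ and viewed, at most 10 in all, crops included, and the job is handed in when it is done.

Besides the shell and the picture viewer there is one more tool, called after "Call:" as name(argument=value, ...), one argument or row to a line, values as JSON. move_arm: Moves the arm, as the interface text tells. Its arguments: {"type":"object","properties":{"rows":{"type":"string"},"squeeze":{"type":"number"}},"required":["rows"]}

```bash
mkdir -p pics; ls; python3 - <<'E'
from station import arm
import cv2,numpy as np
np.set_printoptions(precision=4,suppress=True)
for n in ("scene","top"):
    im,d=arm.grab_frame(n); cv2.imwrite(f"pics/{n}0.png",im); np.save(f"pics/{n}0.npy",d)
    print(n,arm.camera_model(n))
print(arm.camera_model("wrist")); print(arm.get_state())
E
```

```text
pics
scene {'mtx': array([[393.4733,   0.    , 321.6599],
       [  0.    , 393.4733, 201.1601],
       [  0.    ,   0.    ,   1.    ]]), 'k1': 0.015557964798454726, 'camera_from_world': array([[-0.4196, -0.9076,  0.0121,  0.2777],
       [-0.6164,  0.2751, -0.7378,  0.4256],
       [ 0.6663, -0.3171, -0.6749,  0.8924],
       [ 0.    ,  0.    ,  0.    ,  1.    ]])}
top {'mtx': array([[374.4621,   0.    , 320.6796],
       [  0.    , 374.4621, 199.6456],
       [  0.    ,   0.    ,   1.    ]]), 'k1': -0.05046086918357535, 'camera_from_world': array([[-0.0164, -0.9998, -0.0102,  0.0413],
       [-0.9933,  0.0175, -0.1146,  0.5638],
       [ 0.1148,  0.0083, -0.9934,  0.9462],
       [ 0.    ,  0.    ,  0.    ,  1.    ]])}
{'mtx': array([[302.5121,   0.    , 318.2134],
       [  0.    , 302.5121, 199.9428],
       [  0.    ,   0.    ,   1.    ]]), 'k1': 0.00979927199126439, 'mount': array([[ 0.0011, -0.9616, -0.2743,  0.0734],
       [ 1.    ,  0.0012, -0.0005,  0.0011],
       [ 0.0008, -0.2743,  0.9616, -0.1505],
       [ 0.    ,  0.    ,  0.    ,  1.    ]])}
{'t': 0.1, 'q': array([-0.9239,  0.3593,  0.0112, -0.0003, -1.2241, -0.2881]), 'qd': array([-0.0004, -0.0008,  0.0013,  0.0013, -0.0002,  0.0006]), 'joint_efforts': array([ -0.003 , -58.4163,  29.3748,   7.0155,   0.0102,  -0.0001]), 'eef_pos': array([ 0.2368, -0.6316,  0.2337]), 'ee_rot': array([ 3.1401, -0.0001, -2.7829]), 'force': array([0.1055, 1.4488, 0.4814]), 'moment': array([ 0.0184,  0.0097, -0.0159]), 'gripper_force': 0.0, 'width': 0.08744559199157172}
```

View pics/top0.png

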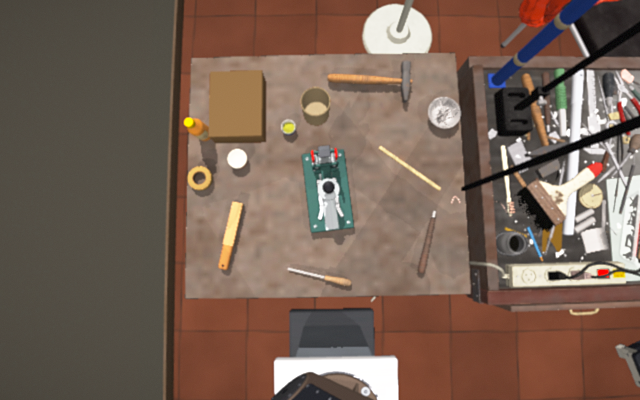

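View pics/scene0.png

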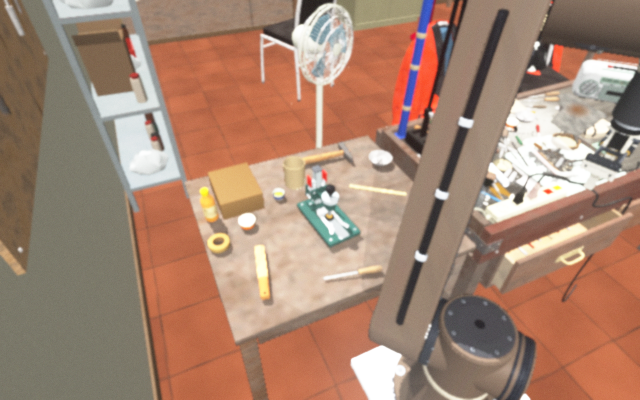

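The top view shows the press at about (328,190), its open front toward the robot. The knob is at (329,187) and the red tabs near (325,155). The stick is at (231,235), with its handle at the bottom (224,262).

```bash
cat > h.py <<'E'
from station import arm
import cv2,numpy as np
from scipy.spatial.transform import Rotation as R
np.set_printoptions(precision=4,suppress=True)
def cam(name,st=None):
    m=arm.camera_model(name)
    if name=="wrist":
        T=np.eye(4);T[:3,:3]=R.from_euler('xyz',st['ee_rot']).as_matrix();T[:3,3]=st['eef_pos'];T=T@m['mount']
    else: T=np.linalg.inv(m['camera_from_world'])
    return m,T
def rays(uv,m,T):
    uv=np.atleast_2d(uv).astype(float)
    k=np.array([m['k1'],0,0,0.])
    n=cv2.undistortPoints(uv.reshape(-1,1,2),m['mtx'],k).reshape(-1,2)
    d=np.c_[n,np.ones(len(n))]@T[:3,:3].T
    return T[:3,3],d
def plane(uv,z,m,T):
    o,d=rays(uv,m,T); return o+d*((z-o[2])/d[:,2])[:,None]
def proj(P,m,T):
    P=np.atleast_2d(P);c=(P-T[:3,3])@T[:3,:3]
    n=c[:,:2]/c[:,2:];r=(n**2).sum(1)[:,None];n=n*(1+m['k1']*r)
    return n*m['mtx'][0,0]+m['mtx'][:2,2]
def blob(mask,k=0):
    n,l,s,c=cv2.connectedComponentsWithStats(mask.astype(np.uint8))
    o=np.argsort(-s[1:,4])+1
    return [(l==i) for i in o[:k+1]]
def rect(mask):
    p=np.argwhere(mask)[:,::-1].astype(np.float32); return p
E
python3 - <<'E'
from h import *
im=cv2.imread("pics/top0.png");m,T=cam("top")
hsv=cv2.cvtColor(im,cv2.COLOR_BGR2HSV);H,S,V=[hsv[...,i].astype(int) for i in range(3)]
def box(x0,y0,x1,y1):
    b=np.zeros(H.shape,bool);b[y0:y1,x0:x1]=1;return b
g=blob(((H>70)&(H<95)&(S>110)&box(290,130,370,250)))[0]
pts=rect(g); w=plane(pts,0.02,m,T)[:,:2].astype(np.float32)
print("base",cv2.minAreaRect(w),cv2.boxPoints(cv2.minAreaRect(w)))
s=blob((S>120)&(V>150)&(H<30)&box(215,195,250,275))[0]
w=plane(rect(s),0.02,m,T)[:,:2].astype(np.float32);print("stick",cv2.minAreaRect(w),cv2.boxPoints(cv2.minAreaRect(w)))
r=((H<8)|(H>172))&(S>130)&box(300,140,350,175)
for b in blob(r,2): print("red",b.sum(),rect(b).mean(0),plane(rect(b).mean(0),0.13,m,T))
cv2.imwrite("pics/c1.png",cv2.resize(im[130:280,200:360],None,fx=4,fy=4,interpolation=cv2.INTER_CUBIC))
E
```

```text
base ((0.6899581551551819, 0.06120755523443222), (0.0, 0.0), 0.0) [[0.69   0.0612]
 [0.69   0.0612]
 [0.69   0.0612]
 [0.69   0.0612]]
stick ((0.47469788789749146, 0.27236154675483704), (0.026982735842466354, 0.17682860791683197), 75.51883697509766) [[0.3857 0.2814]
 [0.5569 0.2372]
 [0.5637 0.2633]
 [0.3925 0.3075]]
red 31 [335.4839 152.871 ] [[ 0.665  -0.0063  0.13  ]]
red 31 [312.1613 155.0968] [[0.6606 0.0495 0.13  ]]
```

View pics/c1.png

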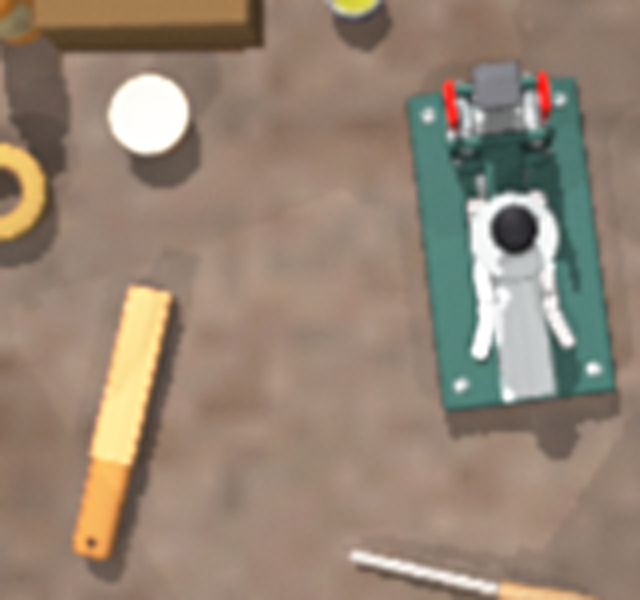

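The crop shows the green base with corners near (408,98), (575,78), (614,388) and (447,408). The knob is at (515,229), and the red tabs at (450,104) and (543,92). The stick's tip is at about (150,290) and its handle end at (92,550).

```bash
python3 - <<'E'
from h import *
im=cv2.imread("pics/top0.png");m,T=cam("top")
hsv=cv2.cvtColor(im,cv2.COLOR_BGR2HSV);H,S,V=[hsv[...,i].astype(int) for i in range(3)]
print(hsv[130+300//4,200+440//4])
f=lambda x,y:np.array([200+(x+.5)/4-.5,130+(y+.5)/4-.5])
c=np.array([f(408,98),f(575,78),f(614,388),f(447,408)])
w=plane(c,0.02,m,T)[:,:2];print(w, [np.linalg.norm(w[i]-w[(i+1)%4]) for i in range(4)])
fr=(w[2]+w[3])/2; bk=(w[0]+w[1])/2; ax=(bk-fr)/np.linalg.norm(bk-fr)
print("O",(fr+bk)/2-ax*0.011,"yaw",np.degrees(np.arctan2(ax[1],ax[0])))
for z in(.08,.10,.12): print("knob",z,plane(f(515,229),z,m,T))
# scene depth-based knob: 
d=np.load("pics/top0.npy");u=f(515,229).astype(int);dd=d[u[1]-2:u[1]+3,u[0]-2:u[0]+3];print(dd)
o,r=rays(f(515,229),m,T);print("knob top 3D",o+r*np.median(dd))
for q in((450,104),(543,92),(497,85)):
  u=f(*q);i=np.round(u).astype(int);z=d[i[1]-1:i[1]+2,i[0]-1:i[0]+2];o,r=rays(u,m,T);print(z.ravel(),o+r*z.min())
for q in((150,290),(110,462),(92,552)): print("stick",plane(f(*q),.02,m,T))
E
```

```text
[ 83  93 135]
[[ 0.69    0.0811]
 [ 0.7016 -0.0315]
 [ 0.4931 -0.0522]
 [ 0.4818  0.0576]] [np.float64(0.1131389763805037), np.float64(0.20958932556170579), np.float64(0.1103782852399824), np.float64(0.20946553935447998)]
O [0.5807 0.0126] yaw 6.041645342045168
knob 0.08 [[0.5907 0.0116 0.08  ]]
knob 0.1 [[0.5877 0.0119 0.1   ]]
knob 0.12 [[0.5847 0.0121 0.12  ]]
[[0.8596 0.8559 0.859  0.8552 0.8563]
 [0.8585 0.8574 0.8588 0.8596 0.8596]
 [0.8598 0.8561 0.8566 0.8585 0.8582]
 [0.8588 0.8561 0.8575 0.8555 0.8561]
 [0.8563 0.8576 0.8557 0.8567 0.8566]]
knob top 3D [[0.5792 0.0126 0.1565]]
[0.8853 0.8769 0.8756 0.8857 0.877  0.8757 0.956  0.8765 0.8767] [[0.6552 0.0491 0.1472]]
[0.8951 0.8777 0.8777 0.8989 0.8762 0.8756 0.9045 0.8727 0.8749] [[ 0.6606 -0.0053  0.1504]]
[0.8541 0.8537 0.8534 0.8528 0.8547 0.8531 0.8516 0.8549 0.8526] [[0.6599 0.0215 0.1717]]
stick [[0.5631 0.2541 0.02  ]]
stick [[0.4499 0.2797 0.02  ]]
stick [[0.3915 0.291  0.02  ]]
```

Call:
move_arm(
  rows="0 0 7.25 0 0 0 0.0876;0 0 7.25 0 0 0 0.0876;0 0 0 -0.034 0.0504 0 0.0876;0 0 0 -0.034 0.0504 0 0.0876;0 0 0 -0.034 0.0504 0 0.0876;0 0 0 -0.034 0.0504 0 0.0876;0 0 0 -0.034 0.0504 0 0.0876;0 0 0 -0.034 0.0504 0 0.0876",
)

```text
t: 1.1
eef_pos: [0.4084, -0.3079, 0.2345]
ee_rot: [3.142, 0.0, -3.036]
force: [1.1, -0.2, -0.7]
width: 0.0873
gripper_force: 0.0
```

Call:
move_arm(
  rows="0 0 0 -0.034 0.0504 0 0.0876;0 0 0 -0.034 0.0504 0 0.0876;0 0 0 -0.034 0.0504 0 0.0876;0 0 0 -0.034 0.0504 0 0.0876;0 0 0 -0.034 0.0504 0 0.0876;0 0 0 -0.034 0.0504 0 0.0876;0 0 0 0 0 0 0.0876;0 0 0 0 0 0 0.0876",
)

```text
t: 2.1
eef_pos: [0.5785, 0.0127, 0.2339]
ee_rot: [-3.141, -0.001, -3.035]
force: [-0.4, -0.2, 0.3]
width: 0.0877
gripper_force: 0.0
```

```bash
python3 - <<'E'
from h import *
s=arm.get_state();im,d=arm.grab_frame("wrist");cv2.imwrite("pics/w1.png",im);np.save("pics/w1.npy",d)
print(s)
m,T=cam("wrist",s)
print(proj([[.58,.0125,.157],[.58,.0125,.02],[.66,.021,.17]],m,T))
E
```

```text
{'t': 2.1, 'q': array([ 0.3597,  0.2026, -0.2059, -0.0002, -1.1638, -1.8239]), 'qd': array([-0.0244, -0.0138, -0.0079,  0.0018,  0.0011,  0.0014]), 'joint_efforts': array([  0.9591, -44.2773,  28.8951,   6.7773,  -0.0363,  -0.0341]), 'eef_pos': array([0.5785, 0.0127, 0.2339]), 'ee_rot': array([-3.1414, -0.0015, -3.035 ]), 'force': array([-0.3992, -0.2287,  0.3304]), 'moment': array([-0.0272,  0.0411,  0.0376]), 'gripper_force': 0.0, 'width': 0.08774764110096898}
[[316.3422 212.579 ]
 [317.1218 177.5875]
 [316.2213 310.6621]]
```

View pics/w1.png

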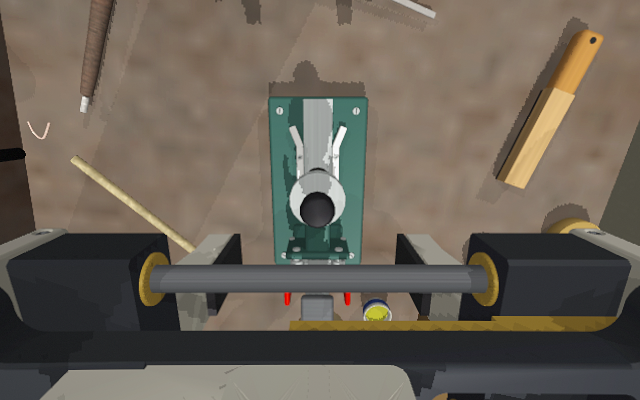

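The wrist view shows the press upright and symmetric about column 317.5, so the yaw is right. The knob is at (318,210), close to the prediction of (316,213). The stick is at upper right, with its tip near (513,180) and its handle end near (590,38).

```bash
cat > wr.py <<'E'
from h import *
im=cv2.imread("pics/w1.png");d=np.load("pics/w1.npy")
s={'eef_pos':np.array([0.5785,0.0127,0.2339]),'ee_rot':np.array([-3.1414,-0.0015,-3.035])}
m,T=cam("wrist",s)
hsv=cv2.cvtColor(im,cv2.COLOR_BGR2HSV);H,S,V=[hsv[...,i].astype(int) for i in range(3)]
def box(x0,y0,x1,y1):
    b=np.zeros(H.shape,bool);b[y0:y1,x0:x1]=1;return b
k=blob((V<60)&box(295,185,340,232))[0];p=rect(k)
dd=np.median(d[k]);print("knob px",k.sum(),p.mean(0),p.min(0),p.max(0),dd)
top=d[205:215,312:324];o,r=rays([[318,210]],m,T);print("knob top",o+r*np.median(top))
g=blob((H>70)&(H<95)&(S>70)&box(255,90,380,270))[0];p=rect(g)
w=plane(p,.02,m,T);a=w[:,0]
print("green",p.min(0),p.max(0))
for row in(110,130,150,170,230):
    c=np.where(g[row])[0];e=plane([[c.min()-.5,row],[c.max()+.5,row]],.02,m,T);print(e[:,:2].ravel(),e[:,:2].mean(0),e[0,1]-e[1,1])
c=np.where(g[:,290])[0];print("front",plane([[290,c.min()-.5]],.02,m,T),plane([[345,np.where(g[:,345])[0].min()-.5]],.02,m,T))
st=blob((S>70)&(V>130)&(H>8)&(H<30)&box(490,20,615,195))[0]
w=plane(rect(st),.02,m,T)[:,:2].astype(np.float32);b=cv2.minAreaRect(w);print("stick",b,cv2.boxPoints(b))
vv=np.linalg.svd(w-w.mean(0),full_matrices=False)[2][0];print(w.mean(0),np.degrees(np.arctan2(vv[1],vv[0])))
E
python3 wr.py
```

```text
knob px 767 [316.1825 207.3442] [300. 192.] [333. 228.] 0.24076743
knob top [[0.5779 0.0136 0.1564]]
green [268.  97.] [367. 264.]
[ 0.5071 -0.0517  0.495   0.0607] [0.501  0.0045] -0.11242031610370531
[ 0.5294 -0.0492  0.5173  0.0629] [0.5234 0.0069] -0.11209978478274747
[ 0.5527 -0.0477  0.5405  0.0653] [0.5466 0.0088] -0.11294711143146305
[ 0.5768 -0.045   0.5646  0.0677] [0.5707 0.0114] -0.11260582457637519
[ 0.6544 -0.0361  0.6422  0.0767] [0.6483 0.0203] -0.11272312064154988
front [[ 0.4897 -0.0283  0.02  ]] [[0.483  0.0341 0.02  ]]
stick ((0.47943592071533203, 0.2827870547771454), (0.048769038170576096, 0.1790788471698761), 77.6665267944336) [[0.3868 0.2781]
 [0.5617 0.2398]
 [0.5721 0.2875]
 [0.3972 0.3257]]
[0.4695 0.2758] -13.9908695
```

Call:
move_arm(
  rows="0 0 0 -0.001 0 0.03 0.0876;0 0 0 0 0 0.03 0.0876;0 0 0 0 0 0.025 0.06;0 0 0 0 0 0.012 0.05;0 0 0 0 0 0 0.02;0 0 0 0 0 0 0.02;0 0 0 0 0 0 0.02;0 0 0 0 0 0 0.02",
  squeeze=40,
)

```text
t: 3.15
eef_pos: [0.5802, 0.0127, 0.1382]
ee_rot: [3.141, 0.001, -3.036]
force: [-0.4, 0.4, -0.1]
width: 0.0332
gripper_force: 0.0
```

Call:
move_arm(
  rows="0 0 0 0 0 0 0.02;0 0 0 0 0 0 0.02;0 0 0 0 0 0 0.02",
)

```text
t: 3.52
eef_pos: [0.5802, 0.0119, 0.1381]
ee_rot: [-3.141, 0.0, -3.036]
force: [2.0, -6.0, 1.9]
width: 0.0289
gripper_force: 40.0
```

Call:
move_arm(
  rows="0 0 0 0 -0.001 -0.002 0.02;0 0 0 0 0 -0.002 0.02;0 0 0 0 0 -0.002 0.02;0 0 0 0 0 -0.002 0.02;0 0 0 0 0 -0.002 0.02;0 0 0 0 0 -0.002 0.02;0 0 0 0 0 -0.002 0.02;0 0 0 0 0 0 0.02",
)

```text
t: 4.53
eef_pos: [0.5801, 0.0118, 0.1498]
ee_rot: [3.141, -0.001, -3.036]
force: [8.2, -2.9, -16.4]
width: 0.0289
gripper_force: 40.0
```

Call:
move_arm(
  rows="0 0 0 -0.001 0 -0.003 0.02;0 0 0 0 0 -0.003 0.02;0 0 0 0 0 -0.003 0.02;0 0 0 0 0 -0.003 0.02;0 0 0 0 0 -0.003 0.02;0 0 0 0 0 -0.002 0.02;0 0 0 0 0 0 0.02;0 0 0 0 0 0 0.02",
)

```text
t: 5.52
eef_pos: [0.5802, 0.0118, 0.1675]
ee_rot: [3.141, -0.002, -3.036]
force: [3.5, -1.1, -14.1]
width: 0.0289
gripper_force: 40.0
```

```bash
python3 - <<'E'
from h import *
im,d=arm.grab_frame("scene");cv2.imwrite("pics/s1.png",cv2.resize(im[150:260,270:400],None,fx=5,fy=5,interpolation=cv2.INTER_CUBIC))
E
```

```text
(no output)
```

View pics/s1.png

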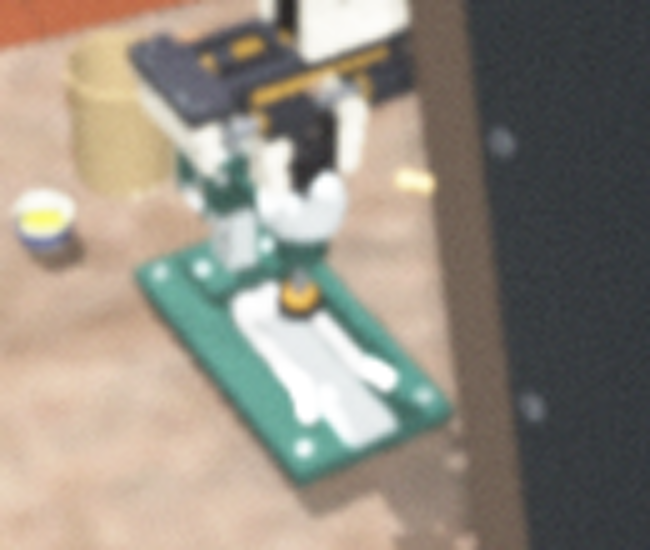

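The crop shows the head raised, with the orange and black foot hanging above the bed and its lower edge at about (300,318). I'll estimate its height.

```bash
python3 - <<'E'
from h import *
m,T=cam("scene");o=T[:3,3]
O=np.array([.5798,.0118]);v=o[:2]-O;v/=np.linalg.norm(v);P=O+.0155*v
for z in(.03,.035,.04,.045,.05,.055,.06):
    p=proj([[*P,z]],m,T)[0];print(z,((p-[270,150])+.5)*5-.5)
print(arm.get_state()['eef_pos'])
E
```

```text
0.03 [297.3831 352.483 ]
0.035 [297.5799 346.8868]
0.04 [297.7778 341.2601]
0.045 [297.9768 335.6027]
0.05 [298.1768 329.9143]
0.055 [298.378  324.1947]
0.06 [298.5803 318.4436]
[0.5802 0.0118 0.1675]
```

Call:
move_arm(
  rows="0 0 0 0 0 0.001 0.02;0 0 0 0 0 0.001 0.02;0 0 0 0 0 0 0.02;0 0 0 0 0 0 0.02",
)

```text
t: 6.08
eef_pos: [0.5802, 0.0118, 0.1665]
ee_rot: [3.141, -0.001, -3.036]
force: [-5.4, 2.1, -5.6]
width: 0.0288
gripper_force: 40.0
```

Call:
move_arm(
  rows="0 0 0 0 0 0.0005 0.02;0 0 0 0 0 0.0005 0.02;0 0 0 0 0 0 0.02;0 0 0 0 0 0 0.02",
)

```text
t: 6.58
eef_pos: [0.5803, 0.0118, 0.1662]
ee_rot: [3.141, -0.001, -3.036]
force: [-6.6, 2.4, -0.7]
width: 0.0286
gripper_force: 40.0
```

Call:
move_arm(
  rows="0 0 0 0 0 0 0.0876;0 0 0 0 0 0 0.0876;0 0 0 0 0 0 0.0876;0 0 0 0 0 -0.02 0.0876;0 0 0 0 0 -0.06 0.0876;0 0 0 0.0242 0.0568 0 0.0876;0 0 0 0.0242 0.0568 0 0.0876;0 0 0 0.0242 0.0568 0 0.0876",
)

```text
t: 7.58
eef_pos: [0.4903, 0.1748, 0.2462]
ee_rot: [3.141, 0.002, -3.037]
force: [0.6, 0.6, -0.0]
width: 0.0874
gripper_force: 0.0
```

Call:
move_arm(
  rows="0 0 0 0.0242 0.0568 0 0.0876;0 0 0 0.0242 0.0568 0 0.0876;0 0 9.5 0 0 0 0.0876;0 0 9.5 0 0 0 0.0876;0 0 0 0 0 0 0.0876;0 0 0 0 0 0 0.0876",
)

```text
t: 8.32
eef_pos: [0.431, 0.2813, 0.2458]
ee_rot: [3.141, 0.0, 2.919]
force: [-0.7, -0.2, -0.1]
width: 0.0876
gripper_force: 0.0
```

```bash
python3 - <<'E'
from h import *
s=arm.get_state();im,d=arm.grab_frame("wrist");cv2.imwrite("pics/w2.png",im);np.save("pics/w2.npy",d)
print(s['eef_pos'],s['ee_rot'],s['force'],s['t']); import pickle;pickle.dump(s,open("s2.pkl","wb"))
m,T=cam("wrist",s)
hsv=cv2.cvtColor(im,cv2.COLOR_BGR2HSV);H,S,V=[hsv[...,i].astype(int) for i in range(3)]
st=blob((S>80)&(V>130)&(H>8)&(H<30))[0]
w=plane(rect(st),.02,m,T)[:,:2].astype(np.float32);b=cv2.minAreaRect(w);print(st.sum(),"stick",b,cv2.boxPoints(b))
im[st]=im[st]//2+np.array([127,0,0],np.uint8);cv2.imwrite("pics/w2m.png",im)
E
```

```text
[0.431  0.2813 0.2458] [3.1412 0.0003 2.919 ] [-0.7132 -0.2167 -0.061 ] 8.325
3030 stick ((0.6839938163757324, 0.40193885564804077), (0.43328699469566345, 0.023876329883933067), 77.66466522216797) [[0.626  0.1928]
 [0.6494 0.1877]
 [0.7419 0.611 ]
 [0.7186 0.6161]]
```

View pics/w2m.png

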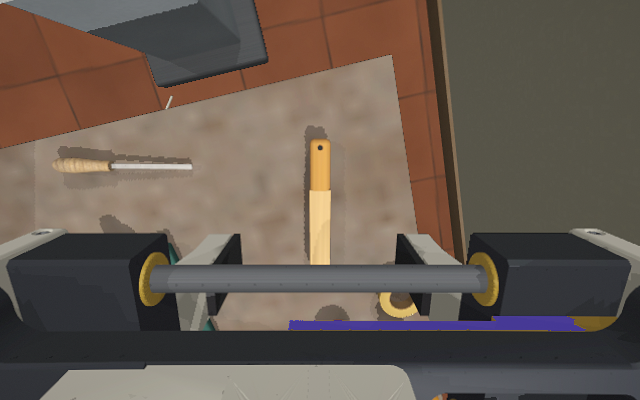

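The stick lies almost upright in the wrist view at column 320. Its handle spans rows 139 to 191, and the mask wrongly caught the gripper rail. I'll restrict it to the stick area.

```bash
python3 - <<'E'
from h import *
import pickle
s=pickle.load(open("s2.pkl","rb"));m,T=cam("wrist",s);im=cv2.imread("pics/w2.png")
hsv=cv2.cvtColor(im,cv2.COLOR_BGR2HSV);H,S,V=[hsv[...,i].astype(int) for i in range(3)]
q=(S>80)&(V>140)&(H>8)&(H<30);q[:130]=0;q[262:]=0;q[:,:295]=0;q[:,345:]=0
st=blob(q)[0];Tt=np.linalg.inv(T@np.linalg.inv(arm.camera_model("wrist")["mount"]))
def tl(uv,z=.02): p=plane(uv,z,m,T);return (np.c_[p,np.ones(len(p))]@Tt.T)[:,:2]
for r in range(145,262,12):
    c=np.where(st[r])[0];e=tl([[c.min()-.5,r],[c.max()+.5,r]]);print(r,c.min(),c.max(),e.mean(0),e[1,1]-e[0,1])
r=np.where(st[:,320])[0].min();print("end",tl([[320,r-.5]]))
sm=S[:,320];print(S[180:200,320]);print("handle edge",tl([[320,190.5]]))
E
```

```text
145 310 330 [0.0369 0.0032] 0.02581454194251287
157 310 330 [0.0221 0.0033] 0.02609916453762362
169 310 330 [0.0071 0.0033] 0.0263893447353446
181 310 330 [-0.0083  0.0034] 0.02668524276227585
193 309 330 [-0.0241  0.0028] 0.028272136508797452
205 309 330 [-0.0402  0.0028] 0.028594636633282544
217 309 330 [-0.0567  0.0028] 0.0289236726849445
229 309 330 [-0.0736  0.0029] 0.029259441929660623
241 310 329 [-0.0908  0.0029] 0.026911108335940792
253 310 329 [-0.1085  0.0029] 0.027229165507754838
end [[0.0447 0.0032]]
[151 151 151 151 152 151 150 151 151 152 144 112  99 100 101 102 102 102
 102 103]
handle edge [[-0.0208  0.0034]]
```

Call:
move_arm(
  rows="0 0 0 -0.003 0.003 0.06 0.06;0 0 0 0 0 0.06 0.06;0 0 0 0 0 0.06 0.06;0 0 0 0 0 0.04 0.06;0 0 0 0 0 0.014 0.06;0 0 0 0 0 0 0.05;0 0 0 0 0 0 0.02;0 0 0 0 0 0 0.02",
  squeeze=30,
)

```text
t: 9.38
eef_pos: [0.435, 0.2845, 0.0131]
ee_rot: [3.139, 0.001, 2.916]
force: [-0.6, 0.0, 0.2]
width: 0.0355
gripper_force: 0.0
```

Call:
move_arm(
  rows="0 0 0 0 0 0 0.02;0 0 0 0 0 0 0.02;0 0 0 0 0 0 0.02;0 0 0 0 0 0 0.02",
)

```text
t: 9.88
eef_pos: [0.4346, 0.284, 0.0126]
ee_rot: [3.14, 0.001, 2.916]
force: [-1.4, -0.3, 7.5]
width: 0.0256
gripper_force: 30.0
```

Call:
move_arm(
  rows="0 0 0 0 0 -0.04 0.02;0 0 0 0 0 -0.04 0.02;0 0 -9.5 0 0 0 0.02;0 0 -9.5 0 0 0 0.02;0 0 0 0.0123 -0.0573 0 0.02;0 0 0 0.0123 -0.0573 0 0.02;0 0 0 0.0123 -0.0573 0 0.02;0 0 0 0.0123 -0.0573 0 0.02",
)

```text
t: 10.88
eef_pos: [0.409, 0.0489, 0.0919]
ee_rot: [3.141, 0.001, -3.035]
force: [1.6, 0.1, -1.2]
width: 0.0258
gripper_force: 30.0
```

Call:
move_arm(
  rows="0 0 0 0.0123 -0.0573 0 0.02;0 0 0 0 0 0 0.02;0 0 0 0 0 0 0.02;0 0 0 0 0 0 0.02",
)

```text
t: 11.38
eef_pos: [0.4038, -0.0069, 0.0917]
ee_rot: [3.141, 0.001, -3.034]
force: [-0.3, 0.2, -0.5]
width: 0.0256
gripper_force: 30.0
```

```bash
python3 - <<'E'
from h import *
s=arm.get_state();print(s['eef_pos'],s['ee_rot'],s['force'],s['moment'])
im,d=arm.grab_frame("top");cv2.imwrite("pics/t2.png",im);cv2.imwrite("pics/t2c.png",cv2.resize(im[140:270,270:390],None,fx=5,fy=5,interpolation=cv2.INTER_CUBIC))
im2,d=arm.grab_frame("scene");cv2.imwrite("pics/s2.png",im2)
cv2.imwrite("pics/both.png",np.hstack([cv2.resize(im[140:260,280:380],None,fx=4,fy=4,interpolation=2),cv2.resize(im2[160:280,280:380],None,fx=4,fy=4,interpolation=2)]))
E
```

```text
[ 0.4038 -0.0069  0.0917] [ 3.1414  0.0005 -3.0345] [-0.2791  0.1637 -0.4579] [-0.0125  0.0106  0.0512]
```

View pics/both.png

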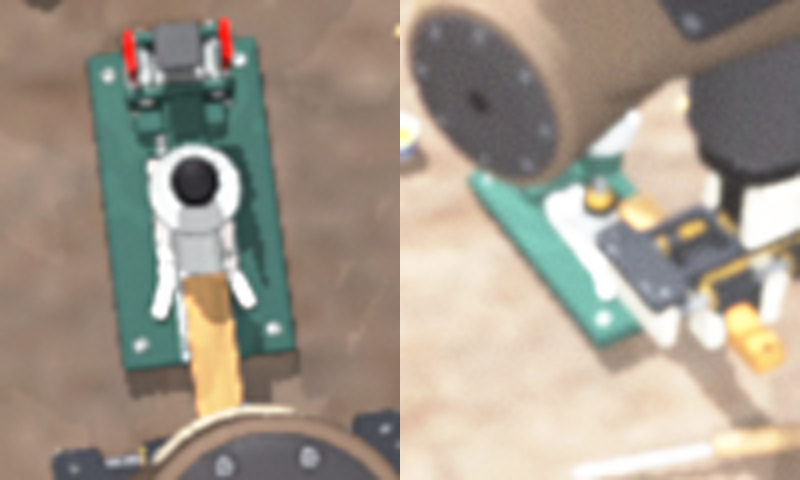

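In the top half, the stick's tip edge runs from about (185,279) to (234,275), and the stick leaves the view near (197,410) to (240,400). I'll check its lateral fit against the press axis.

```bash
python3 - <<'E'
from h import *
m,T=cam("top");f=lambda a:np.array([280,140])+(np.array(a)+.5)/4-.5
O=np.array([.5798,.0120]);a=np.radians(6.1);X=np.array([np.cos(a),np.sin(a)]);Y=np.array([-X[1],X[0]])
P=plane(f([(185,279),(234,275),(209,277),(197,400),(240,400),(218.5,400)]),.099,m,T)[:,:2]-O
print(np.c_[P@X,P@Y]*1000)
im=cv2.imread("pics/t2.png");hsv=cv2.cvtColor(im,cv2.COLOR_BGR2HSV)
for r in range(210,244,4):
    q=(hsv[r,:,1]>95)&(hsv[r,:,0]<28)&(hsv[r,:,0]>8)&(hsv[r,:,2]>90)
    c=[i for i in np.where(q)[0] if 315<i<350]
    e=plane([[min(c)-.5,r],[max(c)+.5,r]],.099,m,T)[:,:2]-O;print(r,min(c),max(c),(e@X).mean()*1000,e@Y*1000)
# press axis in same cam: rail mouth/green edges at row 200,220
for r in (200,215):
    q=(hsv[r,:,0]>70)&(hsv[r,:,0]<95)&(hsv[r,:,1]>80);c=[i for i in np.where(q)[0] if 295<i<360]
    e=plane([[min(c)-.5,r],[max(c)+.5,r]],.017,m,T)[:,:2]-O;print(r,e@X*1000,e@Y*1000)
E
```

```text
[[ -46.0508   11.9156]
 [ -47.3078  -17.9039]
 [ -46.6414   -2.6921]
 [-119.4631   13.8184]
 [-122.6461  -11.8518]
 [-121.0537    0.9823]]
210 326 335 -48.948688809746216 [ 13.008  -11.0768]
214 326 336 -58.753849552491126 [ 14.215  -12.2466]
218 327 337 -68.68539708486743 [ 13.0158 -13.414 ]
222 327 338 -78.44481955785542 [ 14.2197 -14.5791]
226 328 338 -88.1819360781915 [ 13.0232 -13.3451]
230 328 339 -97.89754965188688 [ 14.2241 -14.5084]
234 328 339 -107.44336511554887 [ 15.4222 -13.2781]
238 329 340 -117.26506864251456 [ 14.2281 -14.4396]
242 329 333 -125.73402587122662 [15.4234  3.4903]
200 [ -8.0001 -21.801 ] [ 56.0571 -54.612 ]
215 [-48.3032 -62.0071] [ 55.5432 -54.6224]
```

Call:
move_arm(
  rows="0 0 0 0 0 0.03 0.02;0 0 0 0 0 0.02 0.02;0 0 0 0 0 0.008 0.02;0 0 0 0 0 0 0.02;0 0 0 0 0 0 0.02",
)

```text
t: 12.1
eef_pos: [0.4039, -0.0074, 0.0341]
ee_rot: [3.141, 0.001, -3.035]
force: [0.3, -0.3, -0.2]
width: 0.0253
gripper_force: 30.0
```

Call:
move_arm(
  rows="0 0 0 -0.012 0 0 0.02;0 0 0 -0.012 0 0 0.02;0 0 0 -0.012 0 0 0.02;0 0 0 -0.01 0 0 0.02;0 0 0 -0.01 0 0 0.02;0 0 0 -0.006 0 0 0.02;0 0 0 0 0 0.001 0.02;0 0 0 0 0 0 0.02",
)

```text
t: 13.1
eef_pos: [0.465, -0.0013, 0.0326]
ee_rot: [3.142, 0.0, -3.036]
force: [1.2, 0.4, -0.2]
width: 0.0259
gripper_force: 30.0
```

Call:
move_arm(
  rows="0 0 0 -0.003 0 0 0.02;0 0 0 -0.002 0 0 0.02;0 0 0 -0.002 0 0 0.02;0 0 0 -0.001 0 0 0.02;0 0 0 0 0 0 0.02",
)

```text
t: 13.72
eef_pos: [0.4729, -0.0005, 0.0326]
ee_rot: [-3.142, -0.0, -3.036]
force: [-2.2, -0.9, 3.1]
width: 0.0258
gripper_force: 30.0
```

Call:
move_arm(
  rows="0 0 0 -0.002 0 0 0.02;0 0 0 -0.001 0 0 0.02;0 0 0 -0.001 0 0 0.02;0 0 0 0 0 0 0.02",
)

```text
t: 14.22
eef_pos: [0.4771, 0.0, 0.0326]
ee_rot: [-3.142, 0.0, -3.036]
force: [-1.7, -0.3, 2.8]
width: 0.0262
gripper_force: 30.0
```

Call:
move_arm(
  rows="0 0 0 -0.001 0 0 0.02;0 0 0 -0.001 0 0 0.02;0 0 0 0 0 0 0.02",
)

```text
t: 14.6
eef_pos: [0.4786, 0.0001, 0.0326]
ee_rot: [-3.141, -0.001, -3.036]
force: [-4.7, -1.2, 5.9]
width: 0.0261
gripper_force: 30.0
```

Call:
move_arm(
  rows="0 0 0 -0.001 0 0 0.02;0 0 0 -0.001 0 0 0.02;0 0 0 0 0 0 0.02",
)

```text
t: 14.98
eef_pos: [0.4787, 0.0001, 0.0325]
ee_rot: [-3.141, -0.004, -3.036]
force: [-12.2, 4.3, 14.9]
width: 0.0259
gripper_force: 30.0
```

Call:
move_arm(
  rows="0 0 0 0.001 0 -0.0005 0.02;0 0 0 0 0 0 0.02;0 0 0 0 0 0 0.02",
)

```text
t: 15.35
eef_pos: [0.4786, -0.0, 0.0326]
ee_rot: [-3.141, -0.002, -3.036]
force: [-6.6, 0.7, 3.6]
width: 0.0258
gripper_force: 30.0
```

Call:
move_arm(
  rows="0 0 0 0 0 0 0.03;0 0 0 0 0 0 0.06;0 0 0 0 0 0 0.06;0 0 0 0 0 -0.03 0.06;0 0 0 0 0 -0.06 0.0876;0 0 0 0 0 -0.06 0.0876;0 0 0 0 0 -0.06 0.0876;0 0 0 0 0 0 0.0876",
)

```text
t: 16.35
eef_pos: [0.4827, 0.001, 0.2484]
ee_rot: [3.14, 0.01, -3.035]
force: [0.2, -0.5, -1.1]
width: 0.0868
gripper_force: 0.0
```

```bash
python3 - <<'E'
from h import *
import pickle
s=arm.get_state();print(s['eef_pos'],s['ee_rot'],s['force'])
im,d=arm.grab_frame("wrist");cv2.imwrite("pics/w3.png",im);np.save("pics/w3.npy",d);pickle.dump(s,open("s3.pkl","wb"))
im2,d2=arm.grab_frame("top");np.save("pics/t3.npy",d2);cv2.imwrite("pics/t3.png",im2)
im3,_=arm.grab_frame("scene");cv2.imwrite("pics/s3.png",im3)
cv2.imwrite("pics/b3.png",np.hstack([cv2.resize(im2[140:260,280:380],None,fx=4,fy=4,interpolation=2),cv2.resize(im3[160:280,280:380],None,fx=4,fy=4,interpolation=2)]))
E
```

```text
[0.4827 0.001  0.2484] [ 3.1399  0.01   -3.0353] [ 0.1887 -0.4645 -1.092 ]
```

View pics/b3.png

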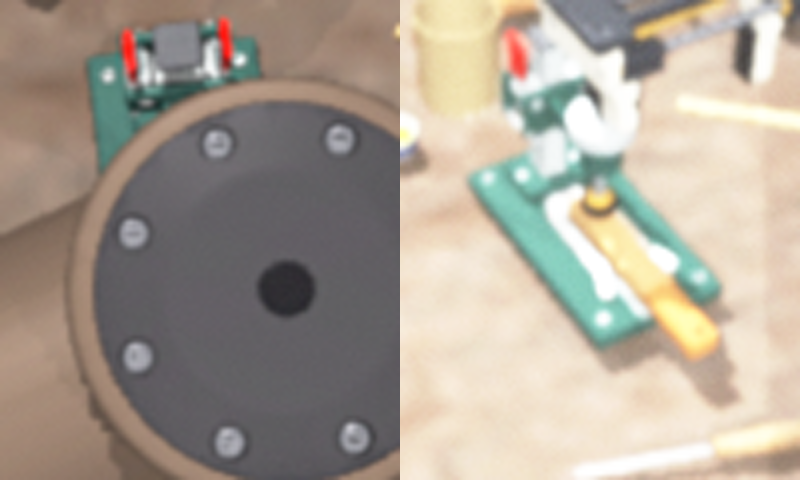

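The scene half shows the stick lying in the bed between the fences, its tip end under the raised foot. The top half shows the red tabs at about (129,53) and (226,40). I'll locate them.

```bash
python3 - <<'E'
from h import *
m,T=cam("top");im=cv2.imread("pics/t3.png");d=np.load("pics/t3.npy")
O=np.array([.5798,.0120]);a=np.radians(6.1);X=np.array([np.cos(a),np.sin(a)]);Y=np.array([-X[1],X[0]])
hsv=cv2.cvtColor(im,cv2.COLOR_BGR2HSV);H,S,V=[hsv[...,i].astype(int) for i in range(3)]
q=((H<8)|(H>172))&(S>130);q[:140]=0;q[170:]=0;q[:,:300]=0;q[:,350:]=0
for b in blob(q,1):
    p=rect(b);dd=d[b];print(b.sum(),p.mean(0),p.min(0),p.max(0),np.percentile(dd,[5,25,50]))
    o,r=rays(p,m,T);w=o+r*dd[:,None];print("z",np.percentile(w[:,2],[50,75,95]))
    for z in(.165,.175):
        w=plane(p,z,m,T)[:,:2]-O;print(z,(w@X).mean()*1000,(w@Y).mean()*1000,(w@Y).min()*1000,(w@Y).max()*1000)
u=np.array([280,140])+(np.array([177,45])+.5)/4-.5;w=plane(u,.17,m,T)[0,:2]-O;print("col",w@X*1000,w@Y*1000)
print(O+.08*X)
E
```

```text
36 [311.75   152.3333] [310. 147.] [313. 159.] [0.8473 0.8488 0.851 ]
z [0.1724 0.1742 0.1762]
0.165 82.45166291717612 28.719373266502537 25.21540289257727 32.610715597859205
0.175 79.9725283745536 28.676815928012648 25.214559841292303 32.521832362086975
32 [335.9375 149.375 ] [334. 144.] [337. 156.] [0.8474 0.8491 0.8512]
z [0.1729 0.1747 0.1759]
0.165 82.40991518388208 -27.20512428904725 -30.641372330318234 -23.204226153604985
0.175 79.93127764230434 -26.581908146635953 -29.977248125793306 -22.62864015531289
col 81.11901262747827 0.8446886936957186
[0.6593 0.0205]
```

Call:
move_arm(
  rows="0 0 0 -0.0455 0.0003 0 0.0876;0 0 0 -0.0455 0.0003 0 0.0876;0 0 0 -0.0455 0.0003 0 0.0876;0 0 0 -0.0455 0.0003 0 0.0876;0 0 0 0 0 0 0.0876;0 0 0 0 0 0 0.0876;0 0 0 0 0 0 0.0876",
)

```text
t: 17.38
eef_pos: [0.66, 0.0206, 0.2427]
ee_rot: [-3.141, -0.001, -3.036]
force: [-0.2, 0.1, 0.5]
width: 0.0877
gripper_force: 0.0
```

Call:
move_arm(
  rows="0 0 0 0 0 0.03 0.0876;0 0 0 0 0 0.03 0.0876;0 0 0 0 0 0.018 0.0876;0 0 0 0 0 0.01 0.0876;0 0 0 0 0 0.0045 0.0876;0 0 0 0 0 0 0.07;0 0 0 0 0 0 0.064",
  squeeze=30,
)

```text
t: 18.25
eef_pos: [0.6613, 0.0208, 0.1514]
ee_rot: [3.141, 0.001, -3.036]
force: [1.0, -0.0, -0.4]
width: 0.0728
gripper_force: 0.0
```

```bash
python3 - <<'E'
from h import *
im,_=arm.grab_frame("wrist");im3,_=arm.grab_frame("scene")
cv2.imwrite("pics/b4.png",np.vstack([im[140:400],cv2.resize(im3[130:240,250:460],(640,335),interpolation=2)]))
print(arm.get_state())
E
```

```text
{'t': 18.35, 'q': array([ 0.3257,  0.3953, -0.1306,  0.0001, -1.0438, -1.7908]), 'qd': array([-0.0011,  0.0033, -0.0013, -0.0003,  0.0009, -0.0004]), 'joint_efforts': array([  0.0052, -58.5222,  26.8708,   6.3829,  -0.0858,  -0.0004]), 'eef_pos': array([0.6611, 0.0208, 0.1513]), 'ee_rot': array([ 3.1415,  0.0011, -3.0358]), 'force': array([ 0.1149, -0.1652, -0.3945]), 'moment': array([-0.0129, -0.0709,  0.0514]), 'gripper_force': 0.0, 'width': 0.06648959387075007}
```

View pics/b4.png

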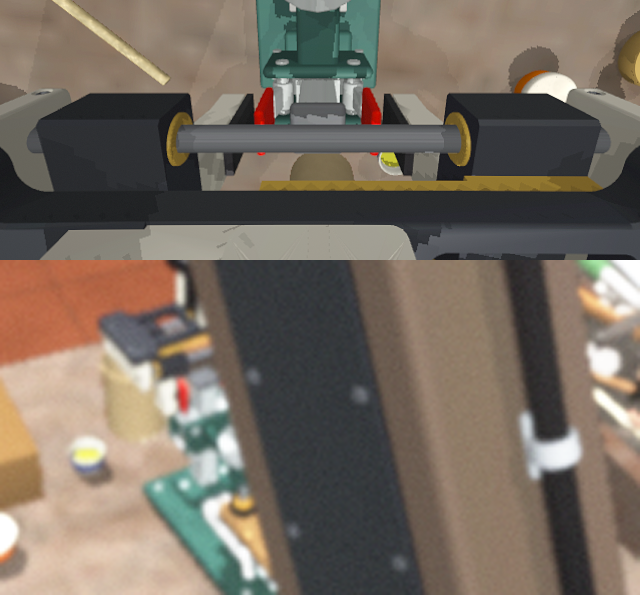

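The fingers straddle the tabs evenly: the tabs are at columns 262 and 372, and the pads at about 240 and 395. I'll squeeze now.

Call:
move_arm(
  rows="0 0 0 0 0 0 0.03;0 0 0 0 0 0 0.03;0 0 0 0 0 0 0.03;0 0 0 0 0 0 0.03;0 0 0 0 0 0 0.03;0 0 0 0 0 0 0.03",
  squeeze=38,
)

```text
t: 19.1
eef_pos: [0.6611, 0.0204, 0.1496]
ee_rot: [-3.141, -0.0, -3.036]
force: [4.1, -2.6, -6.6]
width: 0.0486
gripper_force: 36.4
```

Call:
move_arm(
  rows="0 0 0 0 0 0.001 0.03;0 0 0 0 0 0.001 0.03;0 0 0 0 0 0.001 0.03;0 0 0 0 0 0.001 0.03;0 0 0 0 0 0 0.03",
)

```text
t: 19.73
eef_pos: [0.661, 0.0204, 0.1456]
ee_rot: [-3.141, -0.0, -3.036]
force: [5.2, -4.2, -7.2]
width: 0.049
gripper_force: 36.3
```

Call:
move_arm(
  rows="0 0 0 0 0 0.001 0.03;0 0 0 0 0 0.001 0.03;0 0 0 0 0 0.001 0.03;0 0 0 0 0 0.001 0.03;0 0 0 0 0 0 0.03",
)

```text
t: 20.35
eef_pos: [0.6611, 0.0204, 0.1416]
ee_rot: [-3.141, -0.0, -3.036]
force: [5.0, -2.9, -7.7]
width: 0.0485
gripper_force: 36.3
```

```bash
python3 - <<'E'
from h import *
im,_=arm.grab_frame("top");im3,_=arm.grab_frame("scene")
cv2.imwrite("pics/b5.png",np.hstack([cv2.resize(im[140:260,280:380],None,fx=4,fy=4,interpolation=2),cv2.resize(im3[140:260,260:360],None,fx=4,fy=4,interpolation=2)]))
E
```

```text
(no output)
```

View pics/b5.png

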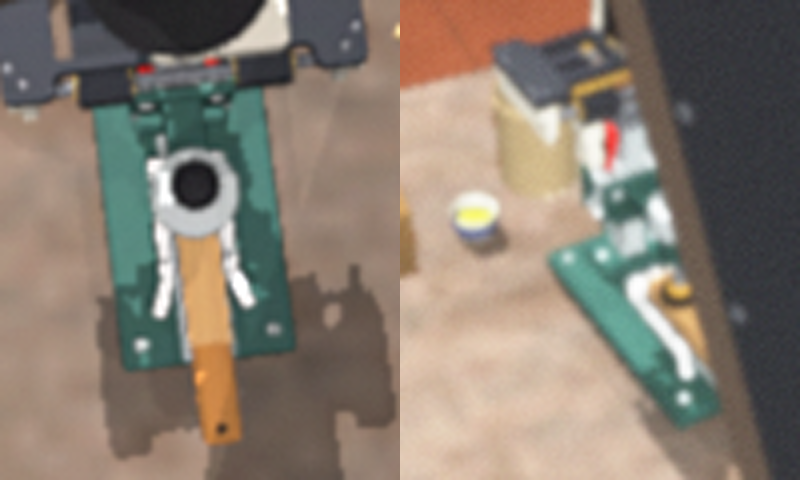

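The stick lies straight in the bed and the head is coming down with the grip. I'll continue in small steps, feeling for contact.

Call:
move_arm(
  rows="0 0 0 0 0 0.0007 0.03;0 0 0 0 0 0.0007 0.03;0 0 0 0 0 0.0006 0.03;0 0 0 0 0 0 0.03",
)

```text
t: 20.95
eef_pos: [0.6611, 0.0204, 0.1408]
ee_rot: [-3.141, 0.001, -3.036]
force: [3.2, -4.9, -2.4]
width: 0.0489
gripper_force: 36.9
```

```bash
cat > kz.py <<'E'
from h import *
m,T=cam("top")
def kz(d,im):
    z=[]
    b=(cv2.cvtColor(im,cv2.COLOR_BGR2HSV)[...,2]<60);b[:178]=0;b[196:]=0;b[:,:320]=0;b[:,338:]=0
    b=cv2.erode(blob(b)[0].astype(np.uint8),np.ones((3,3)))>0
    p=rect(b);o,r=rays(p,m,T);return b.sum(),p.mean(0),np.median((o+r*d[b][:,None])[:,2])
print("start",kz(np.load("pics/top0.npy"),cv2.imread("pics/top0.png")))
Z=[]
for i in range(4):
    im,d=arm.grab_frame("top");Z.append(kz(d,im)[2])
print("now",kz(d,im),np.mean(Z))
s=arm.get_state();print(s['eef_pos'],s['force'])
E
python3 kz.py; python3 - <<'E'
from h import *
# foot vs stick in scene: colour column profile below foot
m,T=cam("scene");im,_=arm.grab_frame("scene")
O=np.array([.5798,.0120]);o=T[:3,3];v=o[:2]-O;v/=np.linalg.norm(v);P=O+.0155*v
for z in(.035,.04,.045,.05,.055,.06):print(z,proj([[*P,z]],m,T)[0])
u=int(round(proj([[*P,.045]],m,T)[0][0]));print(u,[(r,tuple(int(x) for x in im[r,u])) for r in range(204,226)])
E
```

```text
start (np.int64(25), array([328.72, 188.44], dtype=float32), np.float64(0.15654061830193533))
now (np.int64(55), array([328.4546, 185.7273], dtype=float32), np.float64(0.17260807447072857)) 0.17268055029515328
[0.6611 0.0204 0.1408] [ 2.7171 -4.4698 -1.0289]
0.035 [329.0597 218.9958]
0.04 [329.0992 217.8704]
0.045 [329.1388 216.7389]
0.05 [329.1787 215.6013]
0.055 [329.2188 214.4573]
0.06 [329.2591 213.3071]
329 [(204, (86, 93, 80)), (205, (95, 102, 84)), (206, (115, 120, 110)), (207, (136, 138, 135)), (208, (149, 152, 149)), (209, (154, 158, 159)), (210, (155, 168, 174)), (211, (144, 180, 204)), (212, (119, 196, 230)), (213, (87, 180, 225)), (214, (73, 140, 179)), (215, (62, 92, 111)), (216, (70, 94, 114)), (217, (93, 136, 172)), (218, (113, 169, 212)), (219, (116, 172, 214)), (220, (109, 158, 201)), (221, (105, 147, 181)), (222, (122, 147, 171)), (223, (166, 176, 186)), (224, (226, 227, 228)), (225, (245, 246, 246))]
```

Call:
move_arm(
  rows="0 0 0 0 0 0.0001 0.03;0 0 0 0 0 0 0.03;0 0 0 0 0 0 0.03",
)

```text
t: 21.58
eef_pos: [0.6611, 0.0204, 0.1408]
ee_rot: [-3.141, 0.001, -3.036]
force: [2.6, -3.8, -1.5]
width: 0.0488
gripper_force: 37.0
```

Call:
move_arm(
  rows="0 0 0 0 0 0 0.055;0 0 0 0 0 0 0.065;0 0 0 0 0 0 0.08;0 0 0 0 0 0 0.0876;0 0 0 0 0 0 0.0876;0 0 0 0 0 -0.01 0.0876;0 0 0 0 0 -0.04 0.0876;0 0 0 0 0 -0.06 0.0876",
)

```text
t: 22.58
eef_pos: [0.6598, 0.0206, 0.2506]
ee_rot: [-3.141, -0.004, -3.036]
force: [1.0, 0.6, 0.3]
width: 0.0879
gripper_force: 0.0
```

Call:
move_arm(
  rows="0 0 0 0 0 -0.03 0.0876;0 0 0 0 0.06 0 0.0876;0 0 0 0 0.06 0 0.0876;0 0 0 0 0.06 0 0.0876;0 0 0 0 0 0 0.0876;0 0 0 0 0 0 0.0876;0 0 0 0 0 0 0.0876",
)

```text
t: 23.45
eef_pos: [0.6419, 0.1987, 0.2809]
ee_rot: [3.142, 0.0, -3.037]
force: [0.4, 0.0, 0.3]
width: 0.0879
gripper_force: 0.0
```

```bash
python3 kz.py; python3 - <<'E'
from h import *
m,T=cam("top");im,d=arm.grab_frame("top");hsv=cv2.cvtColor(im,cv2.COLOR_BGR2HSV);H,S,V=[hsv[...,i].astype(int) for i in range(3)]
O=np.array([.5798,.0120]);a=np.radians(6.1);X=np.array([np.cos(a),np.sin(a)]);Y=np.array([-X[1],X[0]])
q=(S>95)&(H<28)&(H>8)&(V>120);q[:195]=0;q[255:]=0;q[:,:315]=0;q[:,:][:,350:]=0
b=blob(q)[0];w=plane(rect(b),.04,m,T)[:,:2]-O
x=w@X*1000;y=w@Y*1000;print("handle end x",x.min(),"front half y",y[x>-90].mean(),"rear y",y[x<-110].mean())
r=((H<8)|(H>172))&(S>130);r[:140]=0;r[175:]=0;r[:,:300]=0;r[:,350:]=0
for b in blob(r,1):
    p=rect(b);w=plane(p,.163,m,T)[:,:2]-O;print("tab",b.sum(),(w@Y).min()*1000,(w@Y).max()*1000,np.percentile(d[b],25))
print(arm.get_state()['force'],arm.get_state()['t'])
E
```

```text
start (np.int64(25), array([328.72, 188.44], dtype=float32), np.float64(0.15654061830193533))
now (np.int64(8), array([329.375, 187.125], dtype=float32), np.float64(0.1726450822194312)) 0.17223674679474882
[0.642  0.1987 0.2807] [-0.3823 -0.0701  0.4287]
handle end x -150.00600658643376 front half y 0.0002272081962962414 rear y 0.15951480233469792
tab 34 23.498473012331324 31.187354716689427 0.860264
tab 29 -28.489363028685304 -22.420829012331218 0.860393
[ 0.1207 -0.3763  0.2111] 23.7
```

```bash
python3 -c "
from station import arm
print(arm.job_done())"
```

```text
the job is handed in; nothing more can be done
None
```

The job is handed in at about 24 s: the stick lies emery side down between the fences with its tip at the back stop. The tabs have sprung back, and the head's weight rests on the stick through the foot, about 12 mm below the tooth that held it (not a tooth height).

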